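Stack the dried sweets plates squarely

ROBOT

A 6-joint arm with a two-finger parallel gripper is mounted at the origin on the work surface. World frame = base frame: x ahead of the robot, y to its left, z up, the work surface at z = 0. Lengths are in mm, angles in rad, forces in N, time in s.
With the tool pointing down it reaches from about 350 to 975 mm from the base axis. Payload 7.1 kg.
Tool frame: the origin (TCP) lies at the very end of the fingers, on their centre line; the grasp point (between the pads) lies 19 mm behind it; z points along the fingers, y is the line along which they close (so a half turn about z gives the same grasp; the last joint's range is limited). The gripper opens to 88 mm and grips with 3 to 60 N. Pads are 20 mm wide; open, the fingers measure 115 mm over their backs; the gripper's body (75 mm by 178 mm) begins 61 mm behind the grasp point.
Start: joints at [1.216, 0.423, 1.63, -0, 1.089, -0.019], TCP at [205.921, 590.086, 201.775] pointing down, gripper open.
Joint ranges: [-3, 3], [-0.9, 2.11], [0.09, 2.58], [-1.31, 4.45], [0.11, 2.69], [-2.54, 2.54]. Speed limits (rad/s): [2.39, 2.39, 3.01, 3.14, 3.14, 3.14].

INTERFACE

Orientations are given as a rotation vector (axis times angle).
In Python, from workcell import ctrl, optics gives the robot as it stands.
- The arm moves only by the shell command python3 -m jog 'ROWS'. ROWS is JSON, a list of rows, each a list of 7 numbers: the shift along the tool's x, y, z in units of 40 mm (1.0 is 40 mm), then the turn, a rotation vector about the tool's x, y, z in units of 6 degrees (1.0 is 6 degrees), then the opening, from 0 (shut) to 1 (fully open). A call has 1 to 20 rows; each row shifts and turns the commanded pose from where the row before left it, along the tool's axes as they then stand; what a row does not reach is not made up. A row lasts 1/10 s, in which the tool goes at most 50 mm and 8.59 degrees, less where a joint would pass 70% of its speed; a pose out of reach is approached as far as the arm can. A call is refused whole if a number of a shift passes 1 or a number of a turn 1, either way. A call with a gripper value outside its range is refused whole. The fingers move at their own pace and stop on an object; the grip force is fixed at half the most. Time passes only in rows, so rows that do not move let the fingers close. It gives the time, the measured TCP pose, the force, the opening and the grip force at its end, in the units of the state.
- ctrl.get_obs(): the state, without advancing time (a new reading comes with each control period).
- optics.get_image(name): name is "scene" or "top"; returns the picture (480x640x3 uint8, red, green, blue); there is no depth.
- optics.camera_model(name): a dict with "fov_y" (degrees; the focal length in pixels is half the picture's height over the tangent of half this angle, whatever the lens; pixels are square), "cx", "cy" (the principal point, pixels), "k1" (the pictures are not rectified: a ray, as slopes to the right and down, at radius r is drawn at 1 + k1 r^2 times it, then the intrinsics apply), "view" (4x4, takes a point from world to camera coordinates). Camera axes: x right, y up, looking along -z (the intrinsics and any distortion apply to the point x, -y, -z); pixel columns grow to the right and rows downward; lengths in mm; the calibration is good to about 2 mm. A picture is of the moment at which its call begins. camera_model takes no time and is no camera call.
- ctrl.close_job(): hands the job in; it is judged then, once.
Trained networks look in the newest picture that a camera, given by its name, has taken for a name from the list of things; names that differ only in an ending like _2 or _b are one class to them, and where a whole thing is asked for, a point or a joint stands for the part that bears it (a point fixed in the world has none). Each returns a list of dicts, best first, with "conf" (0 to 1); they miss things now and then, are a little off and sometimes report something else, mostly with a low value. They report only what shows in the picture. A call takes as long as a camera call. They do not tell look-alikes from the thing itself.
- optics.masks_of(target, camera): "pixels" (480x640 bool, what is visible of it) and "extent" ([centre column, centre row, width, height] in pixels, round what is visible of it).
The state is a dict: "t": time; "qpos": joint angles; "qvel": joint speeds; "joint_torque": joint torques, N m; "ee_pos": TCP position; "orientation": TCP orientation; "ft_force": force on the tool from outside, world axes, zero at the start; "moment": the same for the moment, N m; "width": finger opening in mm; "grasp_force": force on a finger pad.
Only numpy, scipy, OpenCV 4.12 (cv2) and the standard library are available. Lean on these libraries where they do the work, as an engineer would, in place of code of your own. Each camera call takes 0.05 s, during which the arm holds its last target. There are 200 camera calls.

TASK

The oblong sweets plates have dried: take both off the slanted drying rack and stack them, right side up, on the matching plate that already lies flat on the shelf, so that the pile of three stands square with all edges flush, on the spot where that plate lies. Set each plate down gently, do not let it drop. Leave the round saucer on the rack and the other utensils where they are.

Things in the scene. Friction and masses are not known exactly. Their poses are not given: they have to be found in the camera images.
- plate_a: oblong dark wooden plate, 110 x 60 x 14 mm, flat underside, a 2 mm deep recess in its top inside an 8 mm wide flat rim, 75 g or so; origin at the centre of its underside, x along its 110 mm length, y along its 60 mm width, z out of its top. At the start it lies right side up on one of the rack's three slanted rests, its length running up the slope.
- plate_b: oblong dark wooden plate, 110 x 60 x 14 mm, flat underside, a 2 mm deep recess in its top inside an 8 mm wide flat rim, 75 g or so; origin at the centre of its underside, x along its 110 mm length, y along its 60 mm width, z out of its top. At the start it lies on another of the rack's rests, like the first; the two are alike and either may go first.
- shelf_plate: oblong dark wooden plate, 110 x 60 x 14 mm, flat underside, a 2 mm deep recess in its top inside an 8 mm wide flat rim, 75 g or so; origin at the centre of its underside, x along its 110 mm length, y along its 60 mm width, z out of its top. It lies flat on the shelf, turned by up to 30 degrees either way, and is the bottom of the pile.
- rack: fixed wooden drying rack, base board 170 (x) x 330 (y) x 12 mm, origin under its centre. Three rests at y = -125, 0, 125 mm, bars 36 mm wide, 124 mm long (a plate overhangs 12 mm on each long side); faces slope 32 degrees, rising towards rack +x (away from the robot), middle 80 mm above the shelf at x = 0, with a 6 mm high ledge at the foot. Which rest holds which piece varies.
- saucer: round dark wooden saucer, diameter 110 mm, 12 mm thick, on the remaining rest of the rack; origin at the centre of its underside, z out of its top. It stays there.
- bowl: green-glazed tea bowl, rim diameter 120 mm, 75 mm high, on the shelf; origin under its centre. Stays.
- trivet: squat black iron kettle trivet, a ring on three feet, diameter 130 mm, 40 mm high, on the shelf beside the rack; origin under its centre. Stays.
- sweets_box: black lacquered lidded sweets box, 146 x 146 x 86 mm, with a silver tea scoop fixed on its lid (up to 97 mm high); origin under its centre. Stays.
Things that resemble listed ones, but are neither listed nor needed, are in the scene too. What is shaped like the plate_b but turquoise or white is not meant.

How it is judged (in metres and radians):
On the way:
1. one of the rack's plates lies flat on the shelf plate, within 15 mm of its middle each way (((x of plate_a in the frame of shelf_plate between -0.015 and 0.015 m and y of plate_a in the frame of shelf_plate between -0.015 and 0.015 m and z of plate_a in the frame of shelf_plate between 0.01 and 0.018 m and angle between the x axis of plate_a and the x axis of shelf_plate, either way round below 0.3 rad and angle between the z axis of plate_a and the z axis of shelf_plate, either way round below 0.06 rad) or (x of plate_b in the frame of shelf_plate between -0.015 and 0.015 m and y of plate_b in the frame of shelf_plate between -0.015 and 0.015 m and z of plate_b in the frame of shelf_plate between 0.01 and 0.018 m and angle between the x axis of plate_b and the x axis of shelf_plate, either way round below 0.3 rad and angle between the z axis of plate_b and the z axis of shelf_plate, either way round below 0.06 rad))), for 0.2 s.
At the end, for the whole second after the job is handed in: The three oblong plates lie flat, right side up and at rest in one pile, the shelf plate lowest and within 30 mm of its start; every two plates agree within 6 mm along length and width and within 5 degrees. Saucer, bowl, trivet and sweets box are within 20 mm of their starts (((x of plate_a in the frame of shelf_plate between -0.006 and 0.006 m and y of plate_a in the frame of shelf_plate between -0.006 and 0.006 m and z of plate_a in the frame of shelf_plate between 0.01 and 0.018 m and angle between the x axis of each of plate_a, plate_b and the x axis of shelf_plate, either way round below 0.09 rad and angle between the z axis of each of plate_a, plate_b and the z axis of shelf_plate, either way round below 0.06 rad and x of plate_b in the frame of shelf_plate between -0.006 and 0.006 m and y of plate_b in the frame of shelf_plate between -0.006 and 0.006 m and z of plate_b in the frame of shelf_plate between 0.024 and 0.032 m and x of plate_b in the frame of plate_a between -0.006 and 0.006 m and y of plate_b in the frame of plate_a between -0.006 and 0.006 m and z of plate_b in the frame of plate_a between 0.01 and 0.018 m and angle between the x axis of plate_b and the x axis of plate_a, either way round below 0.09 rad and angle between the z axis of plate_b and the z axis of plate_a, either way round below 0.06 rad) or (x of plate_b in the frame of shelf_plate between -0.006 and 0.006 m and y of plate_b in the frame of shelf_plate between -0.006 and 0.006 m and z of plate_b in the frame of shelf_plate between 0.01 and 0.018 m and angle between the x axis of each of plate_b, plate_a and the x axis of shelf_plate, either way round below 0.09 rad and angle between the z axis of each of plate_b, plate_a and the z axis of shelf_plate, either way round below 0.06 rad and x of plate_a in the frame of shelf_plate between -0.006 and 0.006 m and y of plate_a in the frame of shelf_plate between -0.006 and 0.006 m and z of plate_a in the frame of shelf_plate between 0.024 and 0.032 m and x of plate_a in the frame of plate_b between -0.006 and 0.006 m and y of plate_a in the frame of plate_b between -0.006 and 0.006 m and z of plate_a in the frame of plate_b between 0.01 and 0.018 m and angle between the x axis of plate_a and the x axis of plate_b, either way round below 0.09 rad and angle between the z axis of plate_a and the z axis of plate_b, either way round below 0.06 rad)) and distance of shelf_plate from where it was at the start of the episode below 0.03 m and angle between shelf_plate's own z axis and vertical below 0.05 rad and angle between each of plate_a, plate_b's own z axis and vertical below 0.06 rad and linear speed of each of plate_a, plate_b, shelf_plate below 0.02 m/s and distance of each of saucer, bowl, trivet, sweets_box from where it was at the start of the episode below 0.02 m); the robot touches nothing.
It fails at once if the round saucer is moved more than 20 mm (distance of saucer from where it was at the start of the episode above 0.02 m).
It fails at once if the green bowl is moved more than 20 mm (distance of bowl from where it was at the start of the episode above 0.02 m).
It fails at once if the iron trivet is moved more than 20 mm (distance of trivet from where it was at the start of the episode above 0.02 m).
It fails at once if the sweets box is moved more than 20 mm (distance of sweets_box from where it was at the start of the episode above 0.02 m).
It fails at once if a plate is dropped or thrown: it moves faster than 0.5 m/s (a fall of about 13 mm) with no finger on it ((linear speed of plate_a above 0.5 m/s and contact force between the fingers and plate_a below 0.05 N) or (linear speed of plate_b above 0.5 m/s and contact force between the fingers and plate_b below 0.05 N)).
It also fails if it takes over 64 s, if anything falls off the work surface, if the arm or the gripper's body presses on something with over 40 N, if the wrist force passes 120 N, or if a joint passes its speed limit or range.

## Working session

There is one attempt and no reset: what is moved stays moved. The work goes in short steps, Python scripts to look and compute and a shell command to move; the robot and the scene stay as the last step left them, time stands still between calls to the robot, and variables do not carry over. Pictures are saved under pics/ and viewed, at most 10 in all, crops included, and the job is handed in when it is done.

```bash
ls; mkdir -p pics; python3 - <<'E'
from workcell import ctrl, optics
import cv2
for n in("scene","top"):
    im=optics.get_image(n); cv2.imwrite(f"pics/{n}0.png",im[:,:,::-1]); m=optics.camera_model(n); print(n,m)
for n in("scene","top"):
  for t in("plate_a","shelf_plate","saucer","rack","bowl","trivet","sweets_box"):
    print(n,t,[(round(d["conf"],2),[round(float(v)) for v in d["extent"]]) for d in optics.masks_of(t,n)])
print(ctrl.get_obs())
E
```

```text
pics
scene {'fov_y': 54.143727916785906, 'cx': 311.02123590070846, 'cy': 237.6039861359041, 'k1': 0.017242591437439114, 'view': array([[-8.49520941e-01,  5.27523456e-01, -5.75969056e-03,
         4.56640300e+02],
       [-3.14465460e-01, -4.97587033e-01,  8.08404985e-01,
         1.00703620e+02],
       [ 4.23586644e-01,  6.88568187e-01,  5.88598510e-01,
        -1.75847799e+03],
       [ 0.00000000e+00,  0.00000000e+00,  0.00000000e+00,
         1.00000000e+00]])}
top {'fov_y': 50.16510248757256, 'cx': 326.44507868462756, 'cy': 233.35923243436352, 'k1': -0.06367464004918881, 'view': array([[ 1.76456523e-02, -9.99801002e-01,  9.30527731e-03,
         2.31319335e+01],
       [ 9.80874959e-01,  1.91143968e-02,  1.93698103e-01,
        -5.64914945e+02],
       [-1.93837422e-01,  5.70938412e-03,  9.81017052e-01,
        -1.43981980e+03],
       [ 0.00000000e+00,  0.00000000e+00,  0.00000000e+00,
         1.00000000e+00]])}
scene plate_a [(0.75, [308, 245, 34, 16]), (0.71, [364, 257, 32, 24]), (0.63, [340, 222, 36, 17])]
scene shelf_plate [(0.61, [369, 309, 49, 30])]
scene saucer [(0.7, [
[... 668 characters left out ...]
]
{'t': 0.8, 'qpos': array([ 1.21603316e+00,  4.23080578e-01,  1.62991327e+00,  7.12557481e-06,
        1.08859188e+00, -1.90073964e-02]), 'qvel': array([ 4.98263129e-05, -5.70544726e-04, -1.80082411e-03,  5.56014360e-04,
       -2.84466379e-03, -3.76812629e-04]), 'joint_torque': array([-7.90252325e-04, -5.44505525e+01, -2.74037629e+01,  6.43724366e-02,
        1.66157400e-02,  1.29357090e-05]), 'ee_pos': array([205.89801688, 590.09008376, 201.78197435]), 'orientation': array([-5.24934414e-01, -3.09742109e+00, -1.25407605e-05]), 'ft_force': array([ 0.34927299, -0.02975554,  0.33447965]), 'moment': array([ 0.04284774, -0.01096668, -0.01713207]), 'grasp_force': 0.0, 'width': 87.92438072648453}
```

View pics/top0.png

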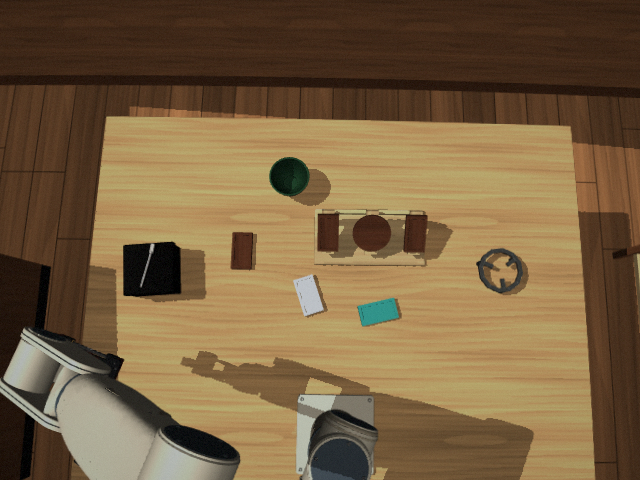

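View pics/scene0.png

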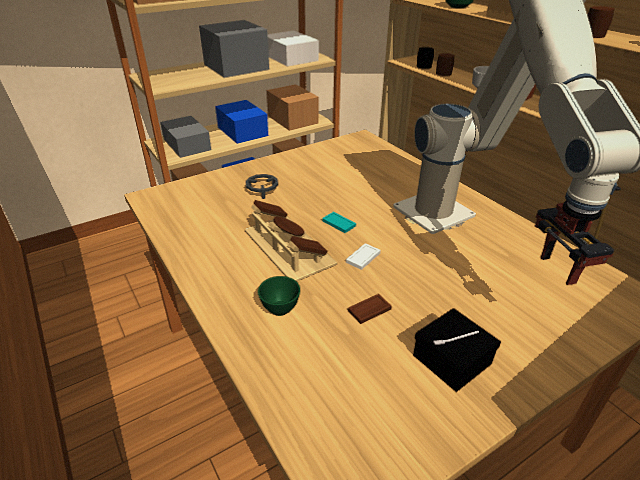

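The top view shows the shelf plate at (242,250) and the rack at (370,238). The oblong plates are on the outer rests at (328,232) and (416,233), with the saucer on the middle rest at (372,233). The scene view agrees: saucer in the middle, shelf plate at (369,309). White and turquoise look-alikes lie in front of the rack.

```bash
cat > geom.py <<'E'
import numpy as np, cv2
from scipy.optimize import minimize
from scipy.spatial.transform import Rotation as R
from workcell import ctrl, optics
M={n:optics.camera_model(n) for n in("scene","top")}
def proj(n,P):
    m=M[n]; P=np.atleast_2d(P); c=P@m["view"][:3,:3].T+m["view"][:3,3]
    s=np.c_[c[:,0],-c[:,1]]/-c[:,2:3]; s=s*(1+m["k1"]*(s**2).sum(1,keepdims=True))
    f=240/np.tan(np.radians(m["fov_y"])/2); return s*f+[m["cx"],m["cy"]]
def ray(n,uv):
    m=M[n]; f=240/np.tan(np.radians(m["fov_y"])/2); d=(np.array(uv)-[m["cx"],m["cy"]])/f; s=d.copy()
    for _ in range(20): s=d/(1+m["k1"]*(s@s))
    V=m["view"][:3,:3]; return -V.T@m["view"][:3,3], V.T@np.array([s[0],-s[1],-1])
def at_z(n,uv,z):
    o,d=ray(n,uv); return o+d*(z-o[2])/d[2]
def brown(im):
    a=cv2.GaussianBlur(im,(0,0),0.5).astype(float); r,g,b=a[...,0],a[...,1],a[...,2]
    return ((g<0.62*r)&(r>25)&(r<150)&(g<60))
BOX=np.array([[x,y,z] for x in(-55,55) for y in(-30,30) for z in(0,14)],float)
def soft(n,P,win):
    x0,y0,x1,y1=win; S=8
    q=(proj(n,P)-[x0-.5,y0-.5])*S
    h=cv2.convexHull(np.round(q).astype(np.int32)); im=np.zeros(((y1-y0)*S,(x1-x0)*S),np.uint8); cv2.fillConvexPoly(im,h,255)
    return cv2.resize(im,(x1-x0,y1-y0),interpolation=cv2.INTER_AREA)/255.
E
python3 - <<'E'
from geom import *
for n in("scene","top"):
    im=optics.get_image(n); 
    for uv in ([(242,250),(328,232),(328,215),(416,233),(372,233),(437,235),(315,250),(255,265),(200,240)] if n=="top" else [(369,309),(308,245),(270,210),(289,227),(340,300)]): print(n,uv,im[uv[1],uv[0]])
    b=brown(im).astype(np.uint8); k,l,s,c=cv2.connectedComponentsWithStats(b)
    for i in range(1,k):
        if s[i,4]>100: print(s[i],c[i])
    c=im[190:330,220:440] if n=="top" else im[190:340,240:420]; bb=(b[190:330,220:440] if n=="top" else b[190:340,240:420])*255
    o=np.vstack([cv2.resize(c,None,fx=3,fy=3,interpolation=0)[:300],cv2.resize(cv2.merge([bb]*3),None,fx=3,fy=3,interpolation=0)[:300]])
    cv2.imwrite(f"pics/c_{n}.png",o[:,:,::-1])
print(at_z("top",(242,250),14),at_z("scene",(369,309),7),at_z("top",(370,238),40))
E
```

```text
scene (369, 309) [100  54  27]
scene (308, 245) [73 39 25]
scene (270, 210) [57 27 16]
scene (289, 227) [72 38 20]
scene (340, 300) [224 172  95]
[107   0  19  60 345] [116.26956522  28.04057971]
[299   0   6  34 181] [301.28729282  16.67403315]
[333   0   6 126 262] [335.30916031  58.3778626 ]
[589   6  25  32 550] [601.05090909  19.95272727]
[438  53  16  23 257] [445.29571984  63.24513619]
[254 200  50  36 561] [279.90552585 218.01604278]
[555 202  24  32 338] [565.5147929  219.26923077]
[    0   207    93   273 11920] [ 27.8534396  367.11526846]
[146 236  36  95 538] [163.03531599 279.06877323]
[291 236  36  19 335] [308.08656716 245.11044776]
[567 253  47  32 425] [585.75058824 265.69411765]
[348 295  43  29 658] [369.32674772 308.33890578]
[ 545  345   95  109 2431] [593.06951872 403.61168244]
[479 449  26  23 123] [492.02439024 458.82113821]
[ 75 460  22  20 117] [ 85.33333333 468.4957265 ]
top (242, 250) [77 41 25]
top (328, 232) [66 36 22]
top (328, 215) [59 30 17]
top (416, 233) [75 43 29]
top (372, 233) [75 43 28]
top (437, 235) [126  97  63]
top (315, 250) [184 159 111]
top (255, 265) [176 137  90]
top (200, 240) [187 162 108]
[   0   66  640   32 5689] [319.82264018  83.00580067]
[318 214  20  37 707] [327.69731259 232.07496464]
[404 215  23  37 717] [414.92468619 233.0306834 ]
[ 353  216   37   35 1023] [371.21016618 232.66177908]
[232 233  21  36 685] [241.70218978 250.27883212]
[613 245  27  14 170] [627.32352941 251.75294118]
[   0  254   42  117 2395] [ 16.05219207 300.61670146]
[   0  395   25   85 1288] [ 10.18400621 437.06909938]
[517.09260495 283.99835242  14.        ] [523.8025999  289.76192988   7.        ] [555.95138289 -94.93428292  40.        ]
```

View pics/c_top.png

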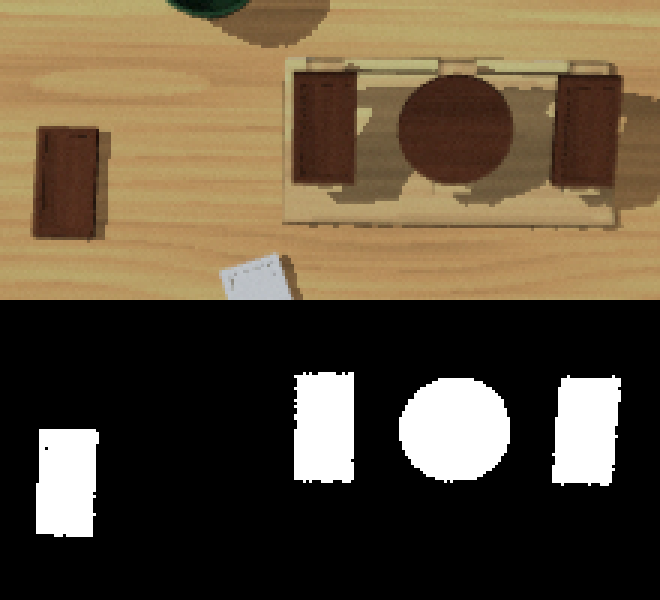

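View pics/c_scene.png

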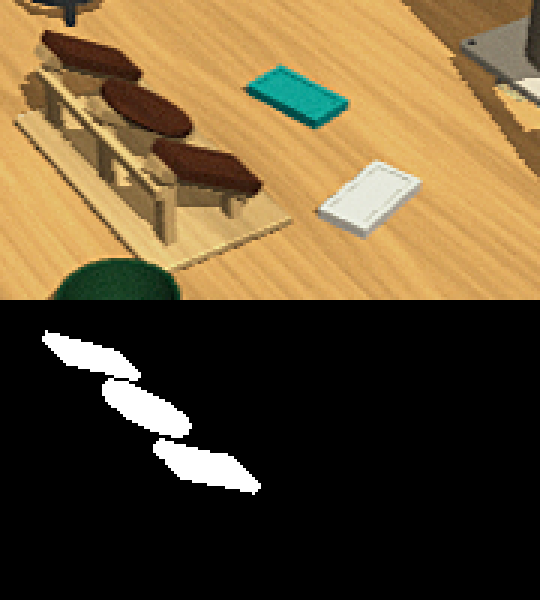

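```bash
cat >> geom.py <<'E'
def fit(p0,obs,free,tilt=0.,zoff=0.):
    """p=(x,y,z,yaw): centre of underside; tilt: rise towards +x after yaw about z; obs: [(cam,win,mask)]"""
    p0=np.array(p0,float); free=list(free)
    def rot(p): return R.from_euler("z",p[3])*R.from_euler("y",-tilt)
    def cost(q):
        p=p0.copy(); p[free]=q*sc[free]+p0[free]; e=0
        P=rot(p).apply(BOX)+p[:3]
        for n,w,b in obs: e+=((soft(n,P,w)-b[w[1]:w[3],w[0]:w[2]])**2).sum()
        return e
    sc=np.array([5,5,5,.08]); best=None; q=np.zeros(len(free))
    for _ in range(3):
        sim=np.vstack([q]+[q+v for v in np.eye(len(free))]); r=minimize(cost,q,method="Nelder-Mead",options=dict(initial_simplex=sim,xatol=.01,fatol=.02)); q=r.x
    p=p0.copy(); p[free]+=q*sc[free]; return p,r.fun
E
python3 - <<'E'
from geom import *
T,S=brown(optics.get_image("top")),brown(optics.get_image("scene")); t=np.radians(32)
wT=dict(sh=(222,222,264,280),n=(308,204,346,260),f=(396,204,436,262)); wS=dict(sh=(335,285,405,330),n=(285,230,335,262),f=(246,190,296,216))
for k in("sh","n","f"):
    c=at_z("top",((wT[k][0]+wT[k][2])/2,(wT[k][1]+wT[k][3])/2),0 if k=="sh" else 85)
    for ob in ([("top",wT[k],T),("scene",wS[k],S)],[("top",wT[k],T)],[("scene",wS[k],S)]):
        p0=[c[0],c[1],0 if k=="sh" else 80,0.]
        fr=[0,1,3] if k=="sh" or len(ob)==1 else [0,1,2,3]
        p,e=fit(p0,ob,fr,0 if k=="sh" else t); print(k,[o[0] for o in ob],p[:3].round(1),np.degrees(p[3]).round(2),round(e,1))
E
```

```text
sh ['top', 'scene'] [518.8 286.4   0. ] -1.13 138.7
sh ['top'] [517.4 286.    0. ] -0.71 71.2
sh ['scene'] [520.8 286.7   0. ] 0.29 62.4
n ['top', 'scene'] [566.   31.1  78.5] 1.83 172.4
n ['top'] [565.4  31.2  80. ] 1.5 73.2
n ['scene'] [568.8  31.2  80. ] 2.51 98.4
f ['top', 'scene'] [ 568.2 -219.9   77.2] 1.38 96.7
f ['top'] [ 567.9 -219.    80. ] 0.94 78.8
f ['scene'] [ 570.2 -217.3   80. ] 3.31 17.2
```

```bash
python3 - <<'E'
from geom import *
T,S=brown(optics.get_image("top")),brown(optics.get_image("scene")); t=np.radians(32)
wT=dict(sh=(222,222,264,280),n=(308,204,346,260),f=(396,204,436,262)); wS=dict(sh=(335,285,405,330),n=(285,230,335,262))
im={n:optics.get_image(n) for n in("top","scene")}
for k,p in dict(sh=[518.8,286.4,0,-.02],n=[566,31.1,78.5,.03],f=[568.2,-219.9,77.2,.02]).items():
  for n,W,b in(("top",wT,T),("scene",wS,S)):
    if k not in W: continue
    w=W[k]; P=(R.from_euler("z",p[3])*R.from_euler("y",0 if k=="sh" else -t)).apply(BOX)+p[:3]
    s=soft(n,P,w); bb=b[w[1]:w[3],w[0]:w[2]]
    print(k,n,s.sum(),bb.sum(),"rows",np.round(s.sum(1)[::3],1),bb.sum(1)[::3])
    if k=="sh": print(im[n][(250 if n=="top" else 309), w[0]:w[2],:].tolist())
E
```

```text
sh top 777.6666666666667 683 rows [ 0.   0.   0.   3.4 20.9 20.9 20.9 21.  21.  21.  21.  21.  21.1 21.
 21.1 21.1  0.   0.   0.   0. ] [ 0  0  0  0 20 19 19 19 19 19 19 20 19 19 19 19  0  0  0  0]
[[186, 165, 107], [188, 168, 109], [182, 161, 103], [182, 159, 101], [184, 161, 105], [185, 163, 105], [184, 162, 102], [183, 162, 103], [183, 160, 104], [139, 108, 67], [86, 54, 35], [81, 46, 31], [54, 31, 22], [63, 36, 21], [73, 41, 26], [71, 39, 27], [73, 39, 25], [80, 44, 31], [81, 45, 30], [79, 45, 29], [74, 41, 26], [80, 48, 31], [85, 50, 34], [88, 51, 35], [80, 47, 30], [82, 47, 27], [78, 43, 25], [81, 46, 32], [73, 39, 24], [61, 36, 22], [85, 63, 39], [114, 87, 57], [117, 91, 59], [114, 88, 56], [182, 150, 97], [181, 151, 97], [185, 153, 99], [182, 148, 96], [184, 155, 101], [181, 151, 97], [182, 151, 98], [184, 153, 98]]
sh scene 739.8 658 rows [ 0.   0.   0.   3.7 13.7 23.7 33.7 42.8 43.3 35.3 26.1 16.9  7.7  0.
  0. ] [ 0  0  0  0 10 20 29 39 42 34 25 15  7  0  0]
[[210, 157, 84], [222, 169, 98], [222, 173, 96], [220, 169, 95], [222, 169, 97], [225, 169, 91], [227, 172, 98], [22
[... 747 characters left out ...]
, 95], [218, 168, 89], [228, 176, 100], [231, 180, 103], [229, 176, 100], [226, 174, 98], [212, 163, 91], [210, 159, 85], [216, 166, 96], [224, 169, 97], [224, 167, 97], [227, 177, 98]]
n top 805.094117647059 706 rows [ 0.   0.   0.   9.3 21.5 21.5 21.4 21.4 21.4 21.4 21.1 21.1 21.1 21.1
 21.  21.   0.   0.   0. ] [ 0  0  0  0 19 20 21 19 20 19 20 19 20 20 20 20  0  0  0]
n scene 367.01960784313724 412 rows [ 0.   0.   1.5 17.3 26.1 26.3 26.5 20.4  2.3  0.   0. ] [18 14  2 15 25 25 25 18  1  0  0]
f top 826.1254901960783 733 rows [ 0.   0.   0.   0.  22.2 22.1 22.1 22.  22.  22.  21.9 21.9 21.7 21.8
 21.7 21.7  7.8  0.   0.   0. ] [ 0  0  0  0 20 21 21 21 20 20 20 20 20 21 21 20  0  0  0  0]
```

```bash
cat >> geom.py <<'E'
def brown(im):
    a=im.astype(float); r,g=a[...,0],a[...,1]
    return ((g<78)&(g<0.74*r+2)&(r<170))
def comp(b,uv):
    k,l=cv2.connectedComponents(b.astype(np.uint8),connectivity=4); return cv2.morphologyEx((l==l[uv[1],uv[0]]).astype(np.uint8),cv2.MORPH_CLOSE,np.ones((3,3)))>0
E
python3 - <<'E'
from geom import *
T,S=brown(optics.get_image("top")),brown(optics.get_image("scene")); t=np.radians(32)
wT=dict(sh=(222,222,264,280),n=(308,204,346,260),f=(396,204,436,262)); wS=dict(sh=(335,285,405,330),n=(280,226,335,266),f=(246,190,296,216))
cT=dict(sh=(242,250),n=(328,232),f=(416,233)); cS=dict(sh=(369,309),n=(308,245),f=(270,210))
for k in("sh","n","f"):
    c=at_z("top",cT[k],0 if k=="sh" else 85); a,b=comp(T,cT[k]),comp(S,cS[k]); print(a.sum(),b.sum())
    for ob in ([("top",wT[k],a),("scene",wS[k],b)],[("top",wT[k],a)],[("scene",wS[k],b)]):
        p0=[c[0],c[1],0 if k=="sh" else 80,0.]
        fr=[0,1,3] if k=="sh" or len(ob)==1 else [0,1,2,3]
        p,e=fit(p0,ob,fr,0 if k=="sh" else t); print(k,[o[0] for o in ob],p[:3].round(1),np.degrees(p[3]).round(2),round(e,1))
E
```

```text
773 712
sh ['top', 'scene'] [518.8 286.4   0. ] -0.34 61.9
sh ['top'] [516.6 286.1   0. ] -0.43 15.2
sh ['scene'] [521.2 286.7   0. ] 0.27 17.3
774 1015
n ['top', 'scene'] [566.   29.6  77.1] 0.41 219.4
n ['top'] [565.4  29.8  80. ] 0.8 16.3
n ['scene'] [568.6  31.5  80. ] -3.38 198.7
823 1015
f ['top', 'scene'] [ 568.1 -220.5   76.5] 0.12 38.6
f ['top'] [ 567.2 -219.6   80. ] 0.89 23.5
f ['scene'] [ 570.6 -215.6   80. ] -2.4 12.5
```

```bash
cat >> geom.py <<'E'
def pose(yaw,tilt=0.):  # tool y along plate y (world +y at yaw 0), tool z into the plate
    n=(R.from_euler("z",yaw)*R.from_euler("y",-tilt)).as_matrix(); return R.from_matrix(np.c_[-n[:,0],n[:,1],-n[:,2]])
def go(pos,Rt):
    o=ctrl.get_obs(); Rc=R.from_rotvec(o["orientation"])
    print("t",round(o["t"],2),"at",o["ee_pos"].round(1),"w",round(o["width"],1))
    print("turn first (units, total)",np.degrees((Rc.inv()*Rt).as_rotvec()/6).round(3))
    d=np.array(pos)-o["ee_pos"]; print("then shift in new frame",(Rt.inv().apply(d)/40).round(3),"| in current frame",(Rc.inv().apply(d)/40).round(3))
E
python3 - <<'E'
from geom import *
Rt=pose(np.radians(.6),np.radians(32)); nz=-Rt.as_matrix()[:,2]
go(np.array([566.5,30,77])+83.5*nz,Rt)
E
```

```text
t 1.3 at [205.9 590.1 201.8] w 87.9
turn first (units, total) [-0.923 -5.279 -3.22 ]
then shift in new frame [ -5.867 -14.096   5.257] | in current frame [-12.085 -10.626   1.349]
```

```bash
python3 -m jog '[[0,0,0,-0.115,-0.66,-0.4,1],[0,0,0,-0.115,-0.66,-0.4,1],[0,0,0,-0.115,-0.66,-0.4,1],[0,0,0,-0.115,-0.66,-0.4,1],[0,0,0,-0.115,-0.66,-0.4,1],[0,0,0,-0.115,-0.66,-0.4,1],[0,0,0,-0.115,-0.66,-0.4,1],[0,0,0,-0.115,-0.66,-0.4,1]]' && python3 -m jog '[[-0.29,-0.7,0.26,0,0,0,1],[-0.29,-0.7,0.26,0,0,0,1],[-0.29,-0.7,0.26,0,0,0,1],[-0.29,-0.7,0.26,0,0,0,1],[-0.29,-0.7,0.26,0,0,0,1],[-0.29,-0.7,0.26,0,0,0,1],[-0.29,-0.7,0.26,0,0,0,1],[-0.29,-0.7,0.26,0,0,0,1],[-0.29,-0.7,0.26,0,0,0,1],[-0.29,-0.7,0.26,0,0,0,1],[-0.29,-0.7,0.26,0,0,0,1],[-0.29,-0.7,0.26,0,0,0,1],[-0.29,-0.7,0.26,0,0,0,1],[-0.29,-0.7,0.26,0,0,0,1],[-0.29,-0.7,0.26,0,0,0,1],[-0.29,-0.7,0.26,0,0,0,1],[-0.29,-0.7,0.26,0,0,0,1],[-0.29,-0.7,0.26,0,0,0,1],[-0.29,-0.7,0.26,0,0,0,1],[-0.29,-0.7,0.26,0,0,0,1]]'; python3 - <<'E'
from geom import *
Rt=pose(np.radians(.6),np.radians(32)); nz=-Rt.as_matrix()[:,2]
go(np.array([566.5,30,77])+83.5*nz,Rt)
E
```

```text
t: 2.1
ee_pos: [205.8, 590.5, 202.1]
orientation: [-0.013, 2.58, 0.005]
ft_force: [0.7, 0.1, -0.8]
width: 87.5
grasp_force: 0.0
t: 4.1
ee_pos: [506.7, 51.6, 150.8]
orientation: [-0.008, 2.589, 0.002]
ft_force: [0.7, -0.6, 0.6]
width: 88.0
grasp_force: 0.0
t 4.1 at [506.7  51.6 150.8] w 88.0
turn first (units, total) [-0.026 -0.057 -0.031]
then shift in new frame [-0.284 -0.555  0.267] | in current frame [-0.287 -0.554  0.267]
```

```bash
python3 -m jog '[[-0.14,-0.277,0.13,0,-0.05,0,1],[-0.144,-0.277,0.13,0,0,0,1],[0,0,0.4,0,0,0,1],[0,0,0.4,0,0,0,1],[0,0,0.4,0,0,0,1],[0,0,0.2,0,0,0,1],[0,0,0,0,0,0,1],[0,0,0,0,0,0,1]]'; python3 - <<'E'
from geom import *
Rt=pose(np.radians(.6),np.radians(32)); nz=-Rt.as_matrix()[:,2]
go(np.array([566.5,30,77])+3.5*nz,Rt)
a=np.vstack([cv2.resize(optics.get_image("scene")[190:290,240:400],None,fx=4,fy=4)[:300],cv2.resize(optics.get_image("top")[190:290,260:420],None,fx=4,fy=4)[:300]])
cv2.imwrite("pics/g1.png",a[:,:,::-1])
E
```

```text
t: 4.9
ee_pos: [554.3, 36.0, 122.1]
orientation: [-0.006, 2.62, -0.015]
ft_force: [-0.5, -0.3, 0.3]
width: 87.8
grasp_force: 0.0
t 4.9 at [554.3  36.  122.1] w 87.8
turn first (units, total) [-0.14  -0.35  -0.015]
then shift in new frame [ 0.34  -0.154  1.03 ] | in current frame [ 0.302 -0.14   1.044]
```

View pics/g1.png

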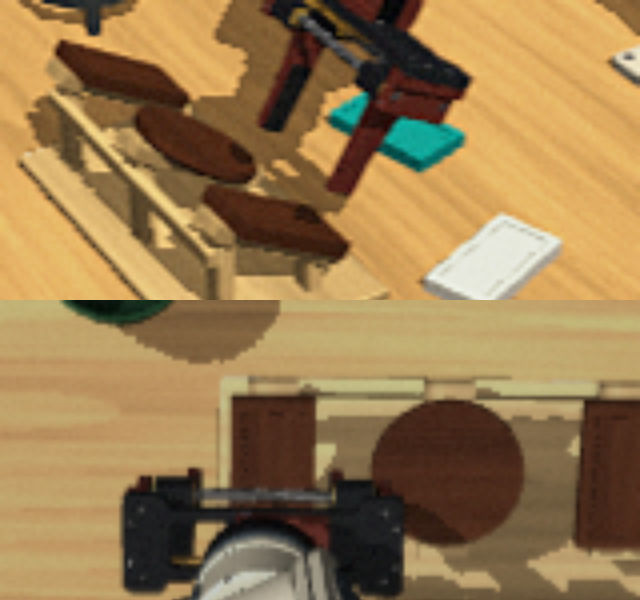

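The hand is still above the plate: fingertips at about (330,190) in the upper crop, with the plate at (275,225). It fell short of the target, so I'm checking the joints.

```bash
python3 - <<'E'
from geom import *
o=ctrl.get_obs(); print(o["qpos"].round(3),o["qvel"].round(3),o["t"])
Rt=pose(np.radians(.6),np.radians(32)); nz=-Rt.as_matrix()[:,2]
go(np.array([566.5,30,77])+3.5*nz,Rt)
E
```

```text
[ 0.07   0.311  2.21  -0.419  0.109 -1.101] [-0.001 -0.003  0.    -0.002  0.     0.003] 5.0
t 5.0 at [554.2  36.  122.4] w 88.0
turn first (units, total) [-0.139 -0.345 -0.017]
then shift in new frame [ 0.343 -0.154  1.037] | in current frame [ 0.305 -0.139  1.051]
```

j5 has reached its lower limit, so the tool cannot tilt outward by 32°. The pitch about the closing axis is free, though. I'll grasp at 16° tilt and place at 16° the other way.

```bash
python3 - <<'E'
from geom import *
Rt=pose(np.radians(.6),np.radians(16)); nz=R.from_euler("z",.01).apply([-np.sin(.5585),0,np.cos(.5585)]); g=np.array([566.5,30,77])+6.5*nz
go(g-45*Rt.as_matrix()[:,2],Rt)
E
```

```text
t 5.0 at [554.2  36.  122.4] w 88.0
turn first (units, total) [-0.136  2.322 -0.036]
then shift in new frame [ 0.064 -0.154 -0.106] | in current frame [ 0.037 -0.156 -0.116]
```

```bash
python3 -m jog '[[0.03,-0.08,-0.06,-0.03,0.58,0,1],[0.03,-0.08,-0.06,-0.03,0.58,0,1],[0,0,0,-0.03,0.58,0,1],[0,0,0,-0.03,0.58,0,1],[0,0,0,0,0,0,1],[0,0,0,0,0,0,1]]'; python3 - <<'E'
from geom import *
Rt=pose(np.radians(.6),np.radians(16)); nz=R.from_euler("z",.01).apply([-np.sin(.5585),0,np.cos(.5585)]); g=np.array([566.5,30,77])+6.5*nz
go(g,Rt); print(ctrl.get_obs()["qpos"].round(2))
E
```

```text
t: 5.6
ee_pos: [550.6, 28.9, 125.0]
orientation: [-0.006, 2.849, -0.005]
ft_force: [-0.9, -0.4, 0.4]
width: 87.7
grasp_force: 0.0
t 5.6 at [550.6  28.9 125. ] w 87.7
turn first (units, total) [-0.056  0.127 -0.05 ]
then shift in new frame [-0.006  0.023  1.108] | in current frame [0.009 0.029 1.108]
[ 0.04  0.32  2.06 -0.03  0.47 -1.51]
```

```bash
python3 -m jog '[[0,0.02,0.2,-0.05,0.12,-0.05,1],[0,0,0.25,0,0,0,1],[0,0,0.25,0,0,0,1],[0,0,0.2,0,0,0,1],[0,0,0.13,0,0,0,1],[0,0,0.07,0,0,0,1],[0,0,0,0,0,0,1],[0,0,0,0,0,0,1]]'; python3 - <<'E'
from geom import *
Rt=pose(np.radians(.6),np.radians(16)); nz=R.from_euler("z",.01).apply([-np.sin(.5585),0,np.cos(.5585)]); g=np.array([566.5,30,77])+6.5*nz
go(g,Rt); print(ctrl.get_obs()["ft_force"])
E
```

```text
t: 6.4
ee_pos: [563.2, 29.8, 82.8]
orientation: [-0.015, 2.863, 0.001]
ft_force: [-0.3, -0.7, -0.0]
width: 87.9
grasp_force: 0.0
t 6.4 at [563.2  29.8  82.8] w 87.9
turn first (units, total) [-0.005 -0.004  0.001]
then shift in new frame [0.004 0.003 0.006] | in current frame [0.004 0.003 0.006]
[-0.28347026 -0.69151538 -0.00959668]
```

Right on target. Closing.

```bash
python3 -m jog '[[0,0,0,0,0,0,0.8],[0,0,0,0,0,0,0.7],[0,0,0,0,0,0,0.6],[0,0,0,0,0,0,0.5],[0,0,0,0,0,0,0.5],[0,0,0,0,0,0,0.5],[0,0,0,0,0,0,0.5]]'
```

```text
t: 7.1
ee_pos: [563.1, 29.8, 82.7]
orientation: [-0.015, 2.863, 0.001]
ft_force: [0.0, 0.1, -0.9]
width: 44.4
grasp_force: 0.0
```

```bash
python3 - <<'E'
from geom import *
a=np.vstack([cv2.resize(optics.get_image("scene")[205:305,250:410],None,fx=5,fy=5)[:300,:800],cv2.resize(optics.get_image("top")[195:255,270:430],None,fx=5,fy=5)[:300]])
cv2.imwrite("pics/g2.png",a[:,:,::-1])
E
```

```text
(no output)
```

View pics/g2.png

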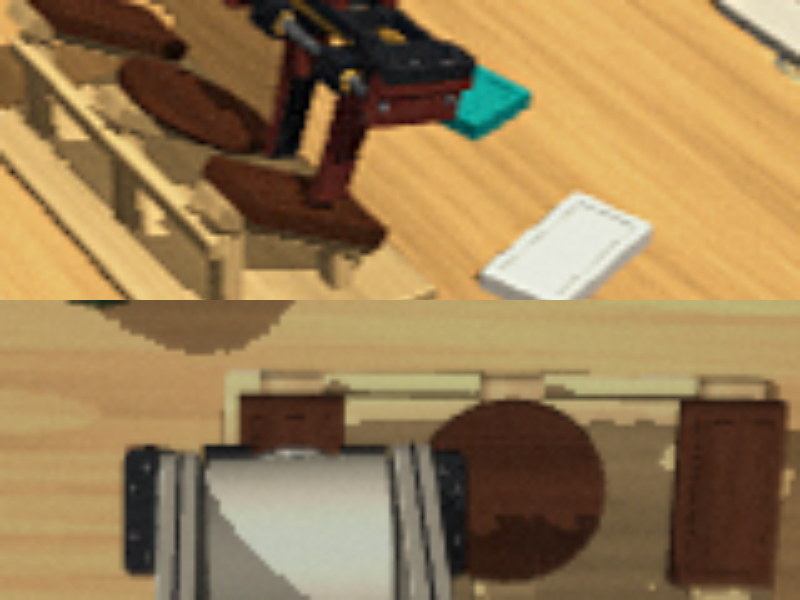

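The fingers closed to 44 mm over the plate's top without gripping: the near finger's tip, at (325,205) in the crop, appears to lie in front of the plate's upper face. I'll check the heights against the rack's own geometry.

```bash
python3 - <<'E'
from geom import *
o=ctrl.get_obs(); Rc=R.from_rotvec(o["orientation"])
for y in(-22,22): 
    P=o["ee_pos"]+Rc.apply([0,y,0]); print(P.round(1),"scene px",proj("scene",P).round(1), "crop",((proj("scene",P)-[250,205])*5).round())
# rack board from clean first top view: corners (crop/3 + offset)
for uv in((286,223),(616,226),(286,58),(616,62)): print(at_z("top",(220+uv[0]/3,190+uv[1]/3),12).round(1))
top=cv2.imread("pics/c_top.png")
# free-z fit for shelf plate, whose z must be 0
T,S=[brown(cv2.imread(f"pics/{n}0.png")[:,:,::-1]) for n in("top","scene")]
a,b=comp(T,(242,250)),comp(S,(369,309))
print(fit([518,286,0,0],[("top",(222,222,264,280),a),("scene",(335,285,405,330),b)],[0,1,2,3]))
E
```

```text
[563.3   7.9  82.7] scene px [[305.2 241.9]] crop [[276. 185.]]
[562.8  51.9  82.7] scene px [[312.8 249.1]] crop [[314. 221.]]
[478.6  64.7  12. ]
[ 481.6 -262.8   12. ]
[646.4  68.3  12. ]
[ 649.1 -266.1   12. ]
(array([ 5.18040028e+02,  2.85868730e+02, -2.02071171e+00, -4.43886987e-03]), np.float64(44.872202998846596))
```

```bash
python3 - <<'E'
from geom import *
Rc=R.from_rotvec([-0.006, 2.62, -0.015])
im=cv2.imread("pics/g1.png")
for y in(-44,-57.5,44,57.5):
  for x in (-10,10):
    P=np.array([554.3,36,122.1])+Rc.apply([x,y,0]); q=(proj("scene",P)[0]-[240,190])*4; print(x,y,"crop",q.round()); cv2.circle(im,tuple(int(v) for v in q),3,(255,0,255),-1)
for k,p in dict(n=[566.5,30,77,.01],n2=[566.5,30,69,.01]).items():
    P=(R.from_euler("z",p[3])*R.from_euler("y",-np.radians(32))).apply(BOX)+p[:3]; q=(proj("scene",P)-[240,190])*4
    h=cv2.convexHull(q.round().astype(np.int32)); cv2.polylines(im,[h],True,(0,255,255) if k=="n" else (255,255,0),1)
cv2.imwrite("pics/g1b.png",cv2.resize(im[90:300,180:400],None,fx=2.7,fy=2.7))
E
```

```text
-10 -44 crop [250. 151.]
10 -44 crop [269. 154.]
-10 -57.5 crop [241. 142.]
10 -57.5 crop [260. 146.]
-10 44 crop [311. 209.]
10 44 crop [330. 212.]
-10 57.5 crop [321. 219.]
10 57.5 crop [340. 222.]
```

View pics/g1b.png

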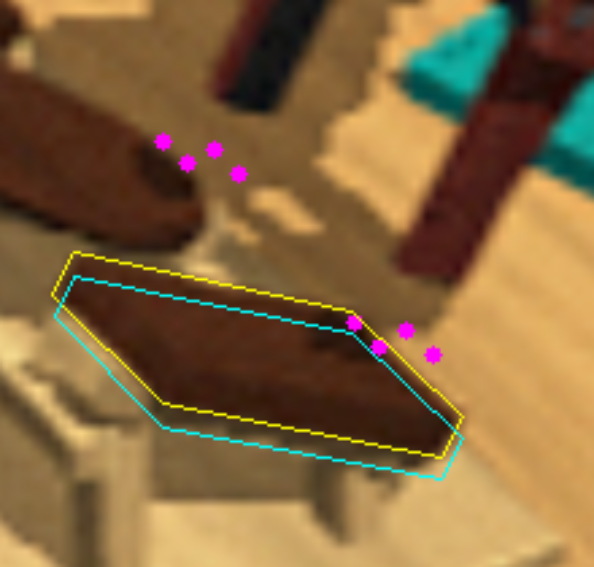

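My plate fit (yellow) sits on the plate, but both fingertips lie about 6 px above the predicted points (magenta). The real tips are therefore roughly 15–20 mm short of the reported TCP along tool z. I'll touch the plate's rim lightly to measure the offset exactly.

```bash
python3 -m jog '[[0,0,0.07,0,0,0,0.5],[0,0,0.07,0,0,0,0.5],[0,0,0,0,0,0,0.5]]'; for i in 1; do python3 -m jog '[[0,0,0.03,0,0,0,0.5],[0,0,0,0,0,0,0.5]]'; done
```

```text
t: 7.5
ee_pos: [564.4, 29.9, 76.8]
orientation: [-0.015, 2.864, 0.001]
ft_force: [-0.8, -0.1, 0.2]
width: 43.9
grasp_force: 0.0
t: 7.7
ee_pos: [564.9, 29.8, 76.0]
orientation: [-0.015, 2.863, 0.001]
ft_force: [0.5, -1.0, 0.3]
width: 44.2
grasp_force: 0.0
```

```bash
python3 -m jog '[[0,0,0.03,0,0,0,0.5],[0,0,0,0,0,0,0.5]]'
```

```text
t: 7.9
ee_pos: [565.4, 29.9, 75.0]
orientation: [-0.015, 2.863, 0.001]
ft_force: [-0.6, 0.1, 0.8]
width: 44.1
grasp_force: 0.3
```

```bash
python3 -m jog '[[0,0,0.03,0,0,0,0.5],[0,0,0,0,0,0,0.5]]'
```

```text
t: 8.1
ee_pos: [565.7, 29.9, 74.5]
orientation: [-0.015, 2.862, 0.001]
ft_force: [-4.6, 0.3, 9.1]
width: 43.7
grasp_force: 5.1
```

Contact with the rim at ee z≈75.1 means the tips end about 18.5 mm before the reported TCP. Backing off, opening and going about 10.8 mm below the touch point.

```bash
python3 -m jog '[[0,0,-0.15,0,0,0,0.5],[0,0,-0.1,0,0,0,1],[0,0,0,0,0,0,1],[0,0,0,0,0,0,1],[0,0,0,0,0,0,1],[0,0,0,0,0,0,1]]'; python3 - <<'E'
from geom import *
go([568.3,30,64.7],pose(np.radians(.6),np.radians(16)))
E
```

```text
t: 8.7
ee_pos: [562.8, 29.9, 83.3]
orientation: [-0.015, 2.863, 0.001]
ft_force: [-0.6, -0.7, 0.1]
width: 80.7
grasp_force: 0.0
t 8.7 at [562.8  29.9  83.3] w 80.7
turn first (units, total) [-0.005 -0.008  0.002]
then shift in new frame [-0.004  0.002  0.484] | in current frame [-0.005  0.002  0.484]
```

```bash
python3 -m jog '[[0,0,0,0,0,0,1],[0,0,0.15,0,0,0,1],[0,0,0.15,0,0,0,1],[0,0,0.12,0,0,0,1],[0,0,0.06,0,0,0,1],[0,0,0,0,0,0,1],[0,0,0,0,0,0,0.9],[0,0,0,0,0,0,0.8],[0,0,0,0,0,0,0.72],[0,0,0,0,0,0,0.65],[0,0,0,0,0,0,0.55],[0,0,0,0,0,0,0.5],[0,0,0,0,0,0,0.5],[0,0,0,0,0,0,0.5]]'
```

```text
t: 10.1
ee_pos: [568.2, 29.9, 65.2]
orientation: [-0.015, 2.863, 0.001]
ft_force: [-1.4, 0.6, 4.2]
width: 59.6
grasp_force: 30.0
```

```bash
cat >> geom.py <<'E'
def pl(p,yaw,tilt=0): A=np.eye(4); A[:3,:3]=(R.from_euler("z",yaw)*R.from_euler("y",-tilt)).as_matrix(); A[:3,3]=p; return A
def ee(p,rv): A=np.eye(4); A[:3,:3]=R.from_rotvec(rv).as_matrix(); A[:3,3]=p; return A
def target(E,P,Q): A=Q@np.linalg.inv(P)@E; return A[:3,3],R.from_matrix(A[:3,:3])
E
python3 - <<'E'
from geom import *
E=ee([568.2,29.9,65.2],[-0.015,2.863,0.001]); P=pl([566.5,29.9,77.5],.01,np.radians(32))
for h in (64,14): p,r=target(E,P,pl([518.8,286.4,h],np.radians(-.3))); print(p.round(1)); 
go(p+[0,0,50],r)
E
python3 -m jog '[[0,0,-0.05,0,0,0,0.5],[0,0,-0.15,0,0,0,0.5],[0,0,-0.3,0,0,0,0.5],[0,0,-0.5,0,0,0,0.5],[0,0,-0.5,0,0,0,0.5],[0,0,-0.5,0,0,0,0.5],[0,0,0,0,0,0,0.5]]'; python3 - <<'E'
from geom import *
E=ee([568.2,29.9,65.2],[-0.015,2.863,0.001]); P=pl([566.5,29.9,77.5],.01,np.radians(32))
p,r=target(E,P,pl([518.8,286.4,74],np.radians(-.3))); go(p,r); print(ctrl.get_obs()["ft_force"],ctrl.get_obs()["grasp_force"])
E
```

```text
[513.7 286.4  52.7]
[513.7 286.4   2.7]
t 10.1 at [568.2  29.9  65.2] w 59.6
turn first (units, total) [-1.000e-03  5.338e+00  1.450e-01]
then shift in new frame [1.252 6.406 0.683] | in current frame [ 1.331  6.427 -0.059]
t: 10.8
ee_pos: [547.1, 29.8, 144.9]
orientation: [-0.015, 2.858, 0.002]
ft_force: [0.7, -0.0, -0.9]
width: 59.9
grasp_force: 30.0
t 10.8 at [547.1  29.8 144.9] w 59.9
turn first (units, total) [1.000e-03 5.379e+00 1.460e-01]
then shift in new frame [0.262 6.413 2.212] | in current frame [1.31  6.426 1.757]
[ 0.65785395 -0.02169742 -0.90598097] 29.99978944659233
```

```bash
python3 -m jog '[[0,0,0,0,0.672,0.018,0.5],[0,0,0,0,0.672,0.018,0.5],[0,0,0,0,0.672,0.018,0.5],[0,0,0,0,0.672,0.018,0.5],[0,0,0,0,0.672,0.018,0.5],[0,0,0,0,0.672,0.018,0.5],[0,0,0,0,0.672,0.018,0.5],[0,0,0,0,0.672,0.018,0.5]]' && python3 -m jog '[[0.022,0.2,0,0,0,0,0.5],[0.022,0.4,0,0,0,0,0.5],[0.022,0.5,0,0,0,0,0.5],[0.022,0.6,0,0,0,0,0.5],[0.022,0.6,0,0,0,0,0.5],[0.022,0.6,0,0,0,0,0.5],[0.022,0.6,0,0,0,0,0.5],[0.022,0.6,0,0,0,0,0.5],[0.022,0.6,0,0,0,0,0.5],[0.022,0.6,0,0,0,0,0.5],[0.022,0.5,0.2,0,0,0,0.5],[0.022,0.4,0.4,0,0,0,0.5],[0.02,0.21,0.6,0,0,0,0.5],[0,0,0.4,0,0,0,0.5],[0,0,0.3,0,0,0,0.5],[0,0,0,0,0,0,0.5],[0,0,0,0,0,0,0.5]]'; python3 - <<'E'
from geom import *
E=ee([568.2,29.9,65.2],[-0.015,2.863,0.001]); P=pl([566.5,29.9,77.5],.01,np.radians(32))
p,r=target(E,P,pl([518.8,286.4,64],np.radians(-.3))); go(p,r); print(ctrl.get_obs()["ft_force"],ctrl.get_obs()["grasp_force"])
a=np.vstack([cv2.resize(optics.get_image("scene")[250:340,310:430],None,fx=5,fy=5)[:450],cv2.resize(optics.get_image("top")[230:260,180:300],None,fx=5,fy=5)[:300]])
cv2.imwrite("pics/h1.png",a[:,:,::-1])
E
```

```text
t: 11.6
ee_pos: [546.1, 29.7, 141.4]
orientation: [-0.006, -2.854, -0.0]
ft_force: [1.3, 0.2, -1.2]
width: 59.5
grasp_force: 30.0
t: 13.3
ee_pos: [515.0, 286.1, 71.8]
orientation: [-0.007, -2.857, 0.0]
ft_force: [0.5, -2.0, -0.5]
width: 59.8
grasp_force: 30.0
t 13.3 at [515.  286.1  71.8] w 59.8
turn first (units, total) [-0.002 -0.043 -0.002]
then shift in new frame [-0.102  0.008  0.469] | in current frame [-0.104  0.008  0.469]
[ 0.53680434 -1.95366419 -0.54793306] 29.99983638525009
```

View pics/h1.png

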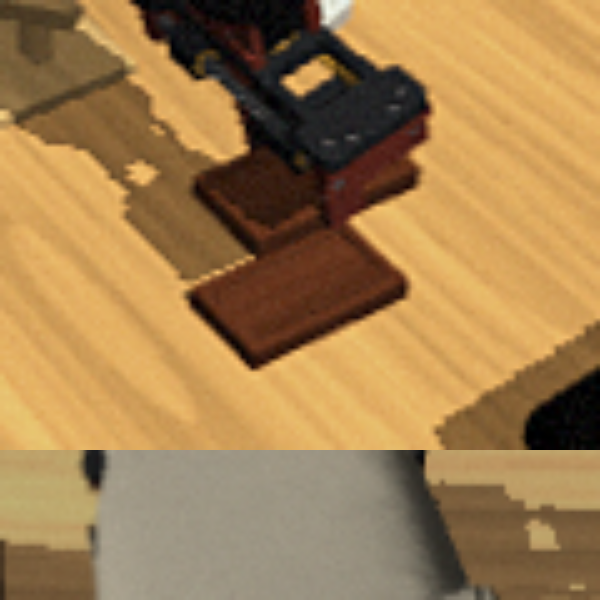

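The held plate is level above the shelf plate: its left corner is at (195,185) in the crop, against (190,295) for the shelf plate. I'll check the corners numerically and then lower.

```bash
python3 - <<'E'
from geom import *
E=ee([568.2,29.9,65.2],[-0.015,2.863,0.001]); P=pl([566.5,29.9,77.5],.01,np.radians(32))
o=ctrl.get_obs(); C=ee(o["ee_pos"],o["orientation"]); Q=C@np.linalg.inv(E)@P; print("plate est",Q[:3,3].round(1))
for A in (Q,pl([518.8,286.4,0],-.005)):
  W=(A@np.c_[BOX,np.ones(8)].T).T[:,:3]; print(((proj("scene",W)-[310,250])*5).round().tolist())
p,r=target(E,P,pl([518.8,286.4,18],np.radians(-.3))); go(p,r)
E
```

```text
plate est [520.9 286.3  84. ]
[[350.0, 124.0], [352.0, 105.0], [418.0, 184.0], [420.0, 165.0], [191.0, 193.0], [192.0, 174.0], [256.0, 258.0], [258.0, 239.0]]
[[341.0, 231.0], [343.0, 214.0], [407.0, 293.0], [409.0, 275.0], [188.0, 301.0], [189.0, 284.0], [251.0, 367.0], [252.0, 349.0]]
t 13.4 at [515.8 286.3  72.7] w 59.5
turn first (units, total) [ 0.006 -0.028 -0.002]
then shift in new frame [-0.405  0.003  1.6  ] | in current frame [-0.41   0.002  1.599]
```

```bash
python3 -m jog '[[-0.05,0,0.2,0,-0.03,0,0.5],[-0.05,0,0.25,0,0,0,0.5],[-0.05,0,0.25,0,0,0,0.5],[-0.05,0,0.25,0,0,0,0.5],[-0.05,0,0.2,0,0,0,0.5],[-0.05,0,0.15,0,0,0,0.5],[-0.05,0,0.15,0,0,0,0.5],[-0.05,0,0.1,0,0,0,0.5],[0,0,0.05,0,0,0,0.5],[0,0,0,0,0,0,0.5],[0,0,0,0,0,0,0.5]]'; python3 - <<'E'
from geom import *
E=ee([568.2,29.9,65.2],[-0.015,2.863,0.001]); P=pl([566.5,29.9,77.5],.01,np.radians(32))
p,r=target(E,P,pl([518.8,286.4,15],np.radians(-.3))); go(p,r)
E
```

```text
t: 14.5
ee_pos: [512.8, 286.2, 6.3]
orientation: [-0.006, -2.861, -0.0]
ft_force: [-0.1, -0.7, -1.1]
width: 59.6
grasp_force: 30.0
t 14.5 at [512.8 286.2   6.3] w 59.6
turn first (units, total) [-0.    -0.009  0.001]
then shift in new frame [-0.041  0.005  0.057] | in current frame [-0.041  0.005  0.057]
```

```bash
python3 -m jog '[[-0.03,0.005,0.03,0,0,0,0.5],[-0.007,0,0.025,0,0,0,0.5],[0,0,0,0,0,0,0.5]]'; python3 -m jog '[[-0.007,0,0.025,0,0,0,0.5],[0,0,0,0,0,0,0.5]]'
```

```text
t: 14.8
ee_pos: [513.4, 286.4, 3.6]
orientation: [-0.006, -2.86, -0.0]
ft_force: [0.2, 0.7, -0.1]
width: 59.8
grasp_force: 30.0
t: 15.0
ee_pos: [513.3, 286.3, 2.4]
orientation: [-0.006, -2.86, 0.0]
ft_force: [-0.1, -0.7, -0.5]
width: 59.6
grasp_force: 30.0
```

```bash
python3 -m jog '[[-0.007,0,0.025,0,0,0,0.5],[0,0,0,0,0,0,0.5]]'
```

```text
t: 15.2
ee_pos: [513.4, 286.4, 1.4]
orientation: [-0.006, -2.86, -0.0]
ft_force: [0.7, 0.7, 0.1]
width: 59.9
grasp_force: 30.0
```

```bash
python3 -m jog '[[-0.007,0,0.025,0,0,0,0.5],[0,0,0,0,0,0,0.5]]'
```

```text
t: 15.4
ee_pos: [513.5, 286.4, 1.4]
orientation: [-0.006, -2.86, -0.0]
ft_force: [-0.8, -1.2, 6.8]
width: 59.5
grasp_force: 30.0
```

```bash
python3 -m jog '[[-0.005,0,0.018,0,0,0,0.5],[0,0,0,0,0,0,0.5]]'
```

```text
t: 15.6
ee_pos: [513.5, 286.4, 1.3]
orientation: [-0.006, -2.86, -0.0]
ft_force: [-2.0, -2.1, 13.2]
width: 59.3
grasp_force: 30.0
```

```bash
python3 -m jog '[[0.006,0,-0.02,0,0,0,0.5],[0,0,0,0,0,0,0.55],[0,0,0,0,0,0,0.65],[0,0,0,0,0,0,0.72],[0,0,0,0,0,0,0.8],[0,0,0,0,0,0,0.9],[0,0,0,0,0,0,1],[0,0,0,0,0,0,1],[0,0,-0.2,0,0,0,1],[0,0,-0.5,0,0,0,1],[0,0,-0.7,0,0,0,1],[0,0,-0.7,0,0,0,1],[0,0,-0.7,0,0,0,1],[0,0,-0.7,0,0,0,1]]'; python3 - <<'E'
from geom import *
Rt=pose(np.radians(.6),np.radians(16)); go([548,-219,150],Rt); print(ctrl.get_obs()["qpos"].round(2))
E
```

```text
t: 17.0
ee_pos: [552.7, 286.2, 136.8]
orientation: [-0.006, -2.861, -0.0]
ft_force: [0.1, 0.5, -0.5]
width: 87.7
grasp_force: 0.0
t 17.0 at [552.7 286.2 136.8] w 87.7
turn first (units, total) [-4.000e-03 -5.347e+00 -1.440e-01]
then shift in new frame [  0.149 -12.629  -0.386] | in current frame [  0.149 -12.632  -0.295]
[ 0.4   0.62  1.49  0.11  1.29 -1.21]
```

```bash
python3 -m jog '[[0,0,-0.3,0,-0.67,-0.018,1],[0,0,-0.1,0,-0.67,-0.018,1],[0,0,0,0,-0.67,-0.018,1],[0,0,0,0,-0.67,-0.018,1],[0,0,0,0,-0.67,-0.018,1],[0,0,0,0,-0.67,-0.018,1],[0,0,0,0,-0.67,-0.018,1],[0,0,0,0,-0.66,-0.018,1]]'  && python3 -m jog '[[0,-0.4,0,0,0,0,1],[0,-0.68,0,0,0,0,1],[0,-0.68,0,0,0,0,1],[0,-0.68,0,0,0,0,1],[0,-0.68,0,0,0,0,1],[0,-0.68,0,0,0,0,1],[0,-0.68,0,0,0,0,1],[0,-0.68,0,0,0,0,1],[0,-0.68,0,0,0,0,1],[0,-0.68,0,0,0,0,1],[0,-0.68,0,0,0,0,1],[0,-0.68,0,0,0,0,1],[0,-0.68,0,0,0,0,1],[0,-0.68,0,0,0,0,1],[0,-0.68,0,0,0,0,1],[0,-0.68,0,0,0,0,1],[0,-0.68,0,0,0,0,1],[0,-0.68,0,0,0,0,1],[0,-0.6,0,0,0,0,1],[0,0,0,0,0,0,1]]'; python3 - <<'E'
from geom import *
ti,si=optics.get_image("top"),optics.get_image("scene")
T,S=brown(ti),brown(si); a,b=comp(T,(242,246)),comp(S,(369,303))
print(a.sum(),b.sum())
wt,ws=(222,216,264,280),(335,275,405,330)
# top view: mostly upper plate at z=14. joint silhouette with two boxes
cut=S.copy()
def cost(q,obs):
    e=0
    for n,w,m in obs:
        s=0
        for A in (pl([q[0],q[1],0],q[2]),pl([q[3],q[4],14],q[5])):
            s=np.maximum(s,soft(n,(A@np.c_[BOX,np.ones(8)].T).T[:,:3],w))
        e+=((s-m[w[1]:w[3],w[0]:w[2]])**2).sum()
    return e
for obs in ([("top",wt,a)],[("scene",ws,b)],[("top",wt,a),("scene",ws,b)]):
    if len(obs)==1: x0=[516.6,286.1,-.0075,516.6,286.1,0] if obs[0][0]=="top" else [521.2,286.7,.0047,521.2,286.7,0]
    else: x0=[518.8,286.4,-.006]*2
    x0=np.array(x0); f=lambda d: cost(x0+np.r_[0,0,0,d[0]*4,d[1]*4,d[2]*.05],obs)
    d=np.zeros(3)
    for _ in range(2): r=minimize(f,d,method="Nelder-Mead",options=dict(initial_simplex=np.vstack([d,d+np.eye(3)]),xatol=.01,fatol=.02)); d=r.x
    print([o[0] for o in obs],"upper-lower",(d*[4,4,.05]).round(3),round(r.fun,1),"zero:",round(f(np.zeros(3)),1))
tops=[cv2.resize(si[270:335,325:415],None,fx=6,fy=6,interpolation=2),cv2.resize(ti[210:275,200:290],None,fx=6,fy=6,interpolation=2)]
cv2.imwrite("pics/s1.png",cv2.resize(np.hstack(tops),(800,289))[:,:,::-1])
Rt=pose(np.radians(.6),np.radians(16)); go([568.2+2,-219.5,65.2],Rt)
# fresh fit of far plate is hidden by the arm? report only
E
```

```text
t: 17.8
ee_pos: [556.7, 286.4, 151.5]
orientation: [-0.015, 2.859, 0.003]
ft_force: [0.4, 0.2, -0.0]
width: 87.7
grasp_force: 0.0
t: 19.8
ee_pos: [562.1, -219.6, 151.6]
orientation: [-0.011, 2.861, 0.0]
ft_force: [-0.1, 1.4, 0.3]
width: 87.7
grasp_force: 0.0
814 880
['top'] upper-lower [ 0.267 -1.057 -0.011] 12.3 zero: 18.2
['scene'] upper-lower [ 1.719 -0.071  0.006] 16.4 zero: 22.3
['top', 'scene'] upper-lower [ 1.32  -0.455  0.002] 69.2 zero: 77.0
t 19.9 at [ 561.4 -216.8  151. ] w 87.7
turn first (units, total) [-0.002 -0.003 -0.015]
then shift in new frame [ 0.379 -0.069  2.122] | in current frame [ 0.379 -0.07   2.122]
```

View pics/s1.png

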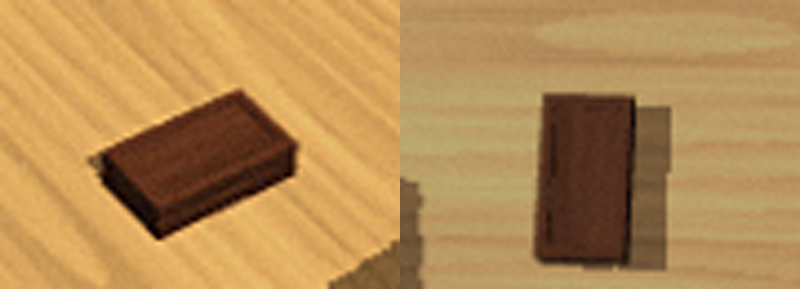

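Both views show the two plates flush: stack corners at (100,180), (160,240) and (297,150) on the left, (535,95)–(635,262) on the right. The fit gives an offset of about 1 mm. Next, the far plate.

```bash
python3 -m jog '[[0.19,-0.037,0.2,0,0,0,1],[0.19,-0.038,0.2,0,0,0,1],[0,0,0.4,0,0,0,1],[0,0,0.4,0,0,0,1],[0,0,0.2,0,0,0,1],[0,0,0,0,0,0,1],[0,0,0,0,0,0,1]]'; python3 - <<'E'
from geom import *
Rt=pose(np.radians(.6),np.radians(16)); go([570.2,-219.9,65.2],Rt)
E
```

```text
t: 20.6
ee_pos: [562.3, -218.7, 92.5]
orientation: [-0.016, 2.863, 0.002]
ft_force: [0.2, -0.4, -0.3]
width: 87.6
grasp_force: 0.0
t 20.6 at [ 562.3 -218.7   92.5] w 87.6
turn first (units, total) [-0.    -0.008  0.007]
then shift in new frame [-0.002 -0.032  0.711] | in current frame [-0.002 -0.032  0.711]
```

```bash
python3 -m jog '[[0,-0.03,0.15,0,0,0,1],[0,0,0.15,0,0,0,1],[0,0,0.15,0,0,0,1],[0,0,0.15,0,0,0,1],[0,0,0.08,0,0,0,1],[0,0,0.03,0,0,0,1],[0,0,0,0,0,0,1],[0,0,0,0,0,0,1]]'
```

```text
t: 21.4
ee_pos: [570.4, -220.3, 65.5]
orientation: [-0.015, 2.862, 0.001]
ft_force: [-0.2, 0.9, 0.8]
width: 87.8
grasp_force: 0.0
```

```bash
python3 -m jog '[[0,0,0,0,0,0,0.9],[0,0,0,0,0,0,0.8],[0,0,0,0,0,0,0.72],[0,0,0,0,0,0,0.65],[0,0,0,0,0,0,0.55],[0,0,0,0,0,0,0.5],[0,0,0,0,0,0,0.5],[0,0,0,0,0,0,0.5]]'
```

```text
t: 22.2
ee_pos: [570.3, -220.3, 65.5]
orientation: [-0.015, 2.862, 0.001]
ft_force: [-2.0, 1.1, 1.8]
width: 59.7
grasp_force: 30.0
```

```bash
python3 -m jog '[[0,0,-0.05,0,0,0,0.5],[0,0,-0.15,0,0,0,0.5],[0,0,-0.3,0,0,0,0.5],[0,0,-0.5,0,0,0,0.5],[0,0,-0.5,0,0,0,0.5],[0,0,-0.5,0,0,0,0.5],[0,0,-0.3,0,0,0,0.5]]' && python3 -m jog '[[0,0,0,0,0.672,0.018,0.5],[0,0,0,0,0.672,0.018,0.5],[0,0,0,0,0.672,0.018,0.5],[0,0,0,0,0.672,0.018,0.5],[0,0,0,0,0.672,0.018,0.5],[0,0,0,0,0.672,0.018,0.5],[0,0,0,0,0.672,0.018,0.5],[0,0,0,0,0.634,0.018,0.5],[0,0,0,0,0,0,0.5]]';  python3 - <<'E'
from geom import *
E=ee([570.3,-220.3,65.5],[-0.015,2.862,0.001]); P=pl([568.5,-220.3,77.5],.01,np.radians(32))
p,r=target(E,P,pl([518.2,286.6,78],np.radians(-.3))); print(p); go(p,r)
E
```

```text
t: 22.9
ee_pos: [545.1, -220.9, 156.2]
orientation: [-0.015, 2.86, -0.001]
ft_force: [0.6, 0.3, -0.4]
width: 59.6
grasp_force: 30.0
t: 23.8
ee_pos: [546.1, -220.4, 153.4]
orientation: [-0.005, -2.861, 0.0]
ft_force: [-0.3, -0.2, -0.5]
width: 59.6
grasp_force: 30.0
[513.36735108 286.60730398  66.86961586]
t 23.8 at [ 546.1 -220.4  153.4] w 59.6
turn first (units, total) [-0.004 -0.014  0.006]
then shift in new frame [ 0.248 12.672  2.315] | in current frame [ 0.236 12.673  2.31 ]
```

```bash
python3 -m jog '[[0.012,0.3,0,0,0,0,0.5],[0.012,0.5,0,0,0,0,0.5],[0.012,0.68,0,0,0,0,0.5],[0.012,0.68,0,0,0,0,0.5],[0.012,0.68,0,0,0,0,0.5],[0.012,0.68,0,0,0,0,0.5],[0.012,0.68,0,0,0,0,0.5],[0.012,0.68,0,0,0,0,0.5],[0.012,0.68,0,0,0,0,0.5],[0.012,0.68,0,0,0,0,0.5],[0.012,0.68,0,0,0,0,0.5],[0.012,0.68,0,0,0,0,0.5],[0.012,0.68,0,0,0,0,0.5],[0.012,0.68,0,0,0,0,0.5],[0.012,0.68,0,0,0,0,0.5],[0.012,0.68,0,0,0,0,0.5],[0.012,0.68,0,0,0,0,0.5],[0.012,0.68,0,0,0,0,0.5],[0.012,0.65,0,0,0,0,0.5],[0.012,0.34,0,0,0,0,0.5]]' && python3 -m jog '[[0,0,0.2,0,0,0,0.5],[0,0,0.5,0,0,0,0.5],[0,0,0.6,0,0,0,0.5],[0,0,0.5,0,0,0,0.5],[0,0,0.3,0,0,0,0.5],[0,0,0.2,0,0,0,0.5],[0,0,0,0,0,0,0.5],[0,0,0,0,0,0,0.5]]';  python3 - <<'E'
from geom import *
E=ee([570.3,-220.3,65.5],[-0.015,2.862,0.001]); P=pl([568.5,-220.3,77.5],.01,np.radians(32))
p,r=target(E,P,pl([518.2,286.6,32],np.radians(-.3))); print(p); go(p,r)
E
```

```text
t: 25.8
ee_pos: [536.4, 288.9, 156.8]
orientation: [-0.004, -2.862, -0.001]
ft_force: [-0.4, 0.0, 0.0]
width: 60.0
grasp_force: 30.0
t: 26.6
ee_pos: [513.2, 286.4, 68.3]
orientation: [-0.007, -2.863, -0.001]
ft_force: [-0.5, -0.5, 0.0]
width: 59.7
grasp_force: 30.0
[513.36735108 286.60730398  20.86961586]
t 26.6 at [513.2 286.4  68.3] w 59.7
turn first (units, total) [ 0.003 -0.    -0.001]
then shift in new frame [-0.331  0.006  1.14 ] | in current frame [-0.331  0.005  1.14 ]
```

```bash
python3 -m jog '[[-0.05,0.005,0.17,0,0,0,0.5],[-0.07,0,0.25,0,0,0,0.5],[-0.07,0,0.25,0,0,0,0.5],[-0.06,0,0.2,0,0,0,0.5],[-0.04,0,0.14,0,0,0,0.5],[-0.03,0,0.09,0,0,0,0.5],[-0.015,0,0.05,0,0,0,0.5],[0,0,0,0,0,0,0.5],[-0.007,0,0.025,0,0,0,0.5],[-0.007,0,0.025,0,0,0,0.5],[-0.007,0,0.025,0,0,0,0.5],[0,0,0,0,0,0,0.5]]'
```

```text
t: 27.8
ee_pos: [512.7, 286.6, 16.8]
orientation: [-0.006, -2.862, -0.0]
ft_force: [0.1, -0.7, 0.3]
width: 60.0
grasp_force: 30.0
```

```bash
python3 -m jog '[[-0.007,0,0.025,0,0,0,0.5],[0,0,0,0,0,0,0.5]]'
```

```text
t: 28.0
ee_pos: [512.7, 286.5, 15.7]
orientation: [-0.006, -2.862, 0.0]
ft_force: [0.7, 0.2, 0.0]
width: 59.4
grasp_force: 30.0
```

```bash
python3 -m jog '[[-0.005,0,0.02,0,0,0,0.5],[0,0,0,0,0,0,0.5]]'
```

```text
t: 28.2
ee_pos: [512.7, 286.6, 15.5]
orientation: [-0.006, -2.862, -0.0]
ft_force: [-0.8, -1.5, 4.4]
width: 60.0
grasp_force: 30.0
```

```bash
python3 -m jog '[[-0.005,0,0.02,0,0,0,0.5],[0,0,0,0,0,0,0.5]]'
```

```text
t: 28.4
ee_pos: [512.7, 286.6, 15.4]
orientation: [-0.006, -2.861, -0.0]
ft_force: [-2.3, -2.3, 11.1]
width: 60.1
grasp_force: 30.0
```

Seated. Release, back off and check.

```bash
python3 -m jog '[[0.006,0,-0.02,0,0,0,0.5],[0,0,0,0,0,0,0.55],[0,0,0,0,0,0,0.65],[0,0,0,0,0,0,0.72],[0,0,0,0,0,0,0.8],[0,0,0,0,0,0,0.9],[0,0,0,0,0,0,1],[0,0,0,0,0,0,1],[0,0,-0.2,0,0,0,1],[0,0,-0.5,0,0,0,1],[0,0,-0.7,0,0,0,1],[0,0,-0.7,0,0,0,1],[0,0,-0.7,0,0,0,1],[0,0,-0.7,0,0,0,1]]' && python3 -m jog '[[0,-0.6,0,0,0,0,1],[0,-0.6,0,0,0,0,1],[0,-0.6,0,0,0,0,1],[0,-0.6,0,0,0,0,1],[0,-0.6,0,0,0,0,1],[0,-0.6,0,0,0,0,1],[0,-0.6,0,0,0,0,1],[0,-0.6,0,0,0,0,1],[0,-0.6,0,0,0,0,1],[0,-0.6,0,0,0,0,1],[0,-0.6,0,0,0,0,1],[0,-0.6,0,0,0,0,1],[0,-0.6,0,0,0,0,1],[0,-0.6,0,0,0,0,1],[0,0,0,0,0,0,1]]'; python3 - <<'E'
from geom import *
ti,si=optics.get_image("top"),optics.get_image("scene")
T,S=brown(ti),brown(si); a,b=comp(T,(242,244)),comp(S,(369,298)); print(a.sum(),b.sum())
wt,ws=(218,210,264,280),(335,265,405,330)
def cost(q,obs):
    e=0
    for n,w,m in obs:
        s=0
        for i in range(3): s=np.maximum(s,soft(n,(pl([q[3*i],q[3*i+1],14*i],q[3*i+2])@np.c_[BOX,np.ones(8)].T).T[:,:3],w))
        e+=((s-m[w[1]:w[3],w[0]:w[2]])**2).sum()
    return e
for obs,b0,b1 in (([("top",wt,a)],[516.6,286.1,-.0075],[516.9,285.0,-.018]),([("scene",ws,b)],[521.2,286.7,.0047],[522.9,286.6,.011])):
    x0=np.r_[b0,b1,b1]; f=lambda d: cost(x0+np.r_[np.zeros(6),d*[4,4,.05]],obs); d=np.zeros(3)
    for _ in range(2): r=minimize(f,d,method="Nelder-Mead",options=dict(initial_simplex=np.vstack([d,d+np.eye(3)]),xatol=.01,fatol=.02)); d=r.x
    print(obs[0][0],"third-middle",(d*[4,4,.05]).round(3),"third-lowest",(d*[4,4,.05]+np.array(b1)-b0).round(3),round(r.fun,1))
tops=[cv2.resize(si[190:335,235:415],None,fx=3,fy=3,interpolation=2),cv2.resize(ti[200:280,200:300],None,fx=5,fy=5,interpolation=2)[:435,:]]
tops[1]=cv2.copyMakeBorder(tops[1],0,435-tops[1].shape[0],0,0,0)
cv2.imwrite("pics/s2.png",cv2.resize(np.hstack(tops),(800,335))[:,:,::-1])
print(ctrl.get_obs()["t"])
E
```

```text
t: 29.8
ee_pos: [551.8, 286.4, 151.3]
orientation: [-0.006, -2.862, -0.0]
ft_force: [-0.0, 0.1, -0.4]
width: 87.8
grasp_force: 0.0
t: 31.3
ee_pos: [550.1, -51.9, 150.3]
orientation: [-0.01, -2.862, 0.0]
ft_force: [-0.3, -0.0, -0.1]
width: 87.6
grasp_force: 0.0
859 1041
top third-middle [-0.584  0.217  0.008] third-lowest [-0.284 -0.883 -0.003] 12.4
scene third-middle [-0.837  0.395 -0.032] third-lowest [ 0.863  0.295 -0.026] 17.5
31.4
```

View pics/s2.png

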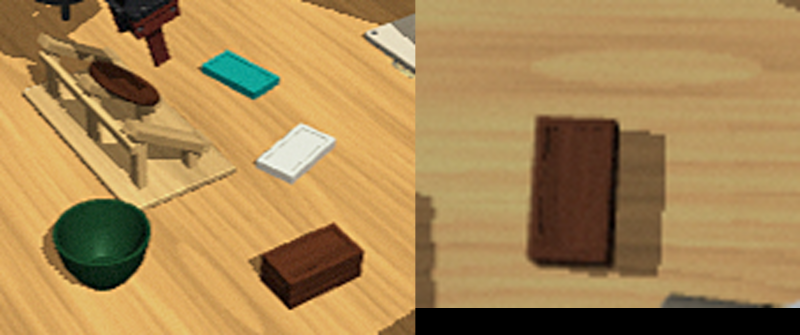

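The pile of three stands square at (310,265), with offsets within about 1 mm. The saucer is still on its rest at (125,80), and the robot is clear of everything.

```bash
python3 -c "
from workcell import ctrl
print(ctrl.close_job())"
```

```text
the job is handed in; nothing more can be done
None
```

Both plates are stacked on the shelf plate, flush to about 1 mm by camera; the saucer is still on its rest, the other utensils were not touched, and the job was handed in at about 31 s (no verdict was returned).

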